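# Finger-check the keys along a plaster mould's rim

### The job

Check by touch the four plastic keys on the rim of the white plaster mould half lying on the bench scale: starting at the red key, follow the blue line round the rim with the fingertips, low over the line or brushing it, and touch each key in turn to the last one at the line's other end. Touch lightly, so that the sprung scale hardly dips, without picking up, pushing or tipping the mould. Leave everything else on the bench where it is, and finish with the hand clear.

Things in the scene. Friction and masses are not known exactly. Their poses are not given: they have to be found in the camera images.
- mould: white plaster mould half, 180 (x) x 160 (y) x 40 mm, about 0.9 kg, loose, face up on the scale's platter: rim 80 mm over the table, key tops 88 mm. Vase-shaped hollow, up to 72 mm wide, 26 mm deep, open at the -x end. A 3 mm blue line on the rim runs straight from key to key: red key, left rim (+y), far end (+x), right rim (-y), last key. Origin: centre of the underside, z up
- natch1_top (a point): top centre of key 1 along the line (red, the first): at x -60, y 60, z 48 mm in the mould's frame
- natch1: key (natch) 1: rounded plastic stud fixed in the mould, 23 mm across its foot, 12 mm across its flat top, 8 mm tall. Origin: centre of its foot
- natch2_top (a point): top centre of key 2 along the line (blue): at x 65, y 60, z 48 mm in the mould's frame
- natch2: key (natch) 2: rounded plastic stud fixed in the mould, 23 mm across its foot, 12 mm across its flat top, 8 mm tall. Origin: centre of its foot
- natch3_top (a point): top centre of key 3 along the line (blue): at x 65, y -60, z 48 mm in the mould's frame
- natch3: key (natch) 3: rounded plastic stud fixed in the mould, 23 mm across its foot, 12 mm across its flat top, 8 mm tall. Origin: centre of its foot
- natch4_top (a point): top centre of key 4 along the line (blue, the last): at x -60, y -60, z 48 mm in the mould's frame
- natch4: key (natch) 4: rounded plastic stud fixed in the mould, 23 mm across its foot, 12 mm across its flat top, 8 mm tall. Origin: centre of its foot
- line1 (a point): point of the blue line midway between keys 1 and 2, on the rim surface: at x 2.5, y 60, z 40 mm in the mould's frame
- line2 (a point): point of the blue line midway between keys 2 and 3, on the rim surface: at x 65, y 0, z 40 mm in the mould's frame
- line3 (a point): point of the blue line midway between keys 3 and 4, on the rim surface: at x 2.5, y -60, z 40 mm in the mould's frame
- platter (a joint): how far the scale's sprung platter has sunk, in m: 0 at rest, grows downwards to at most 0.014. It starts to give at about 0.5 to 2.5 N on the mould and then sinks 1 mm for each further 1.2 N
- platter_top (a point): centre of the top of the scale's steel platter (196 x 176 mm), 40 mm over the table at rest; the scale itself is fixed
- mate: second plaster mould half, grey-white, 180 x 160 x 40 mm, with four flat grey discs and no coloured keys; lies on a wooden rest 38 mm high. Leave alone. Origin: centre of its underside
- brush: small flat brush, 170 mm, lying between the two moulds. Leave alone. Origin: underside
- scraper: scraper with a handle, 200 mm, lying near the robot on its right. Leave alone. Origin: underside
- beaker: white ceramic beaker, 72 mm across, 85 mm tall, at the back. Leave alone. Origin: centre of its underside
- bowl: terracotta bowl, 120 mm across, 50 mm tall, on the left. Leave alone. Origin: centre of its underside
- soapjar: jar with blue cap, 64 mm across, 80 mm tall, on the right. Leave alone. Origin: centre of its underside
- plug: turned wooden pouring plug, 42 mm across, 66 mm tall, standing between the moulds on the robot's side. Leave alone. Origin: centre of its underside
Things that resemble listed ones, but are neither listed nor needed, are in the scene too. What is shaped like the mould but yellow is not meant.

How it is judged:
By the outcome, as a careful person would: the job done as asked, in the order asked, and still so for the second after the job is handed in, with the robot touching nothing.
It also fails if it takes over 54 s, if anything falls off the work surface, if the arm or the gripper's body presses on something with over 40 N, if the wrist force passes 120 N, or if a joint passes its speed limit or range.

### The arm

A 6-joint arm with a two-finger parallel gripper is mounted at the origin on the work surface. World frame = base frame: x ahead of the robot, y to its left, z up, the work surface at z = 0. Lengths are in m, angles in degrees, forces in N, time in s.
With the tool pointing down it reaches from about 0.35 to 0.875 m from the base axis. Payload 4.2 kg.
Tool frame: the origin (TCP) lies between the finger pads, 19 mm behind the fingertips; this is the grasp point; z points along the fingers, y is the line along which they close (so a half turn about z gives the same grasp; the last joint's range is limited). The gripper opens to 87 mm and grips with 3 to 60 N. Pads are 19 mm wide; open, the fingers measure 117 mm over their backs; the gripper's body (75 mm by 190 mm) begins 51 mm behind the grasp point.
Start: joints at [81.566, 22.042, 0.453, 0, -68.411, -14.817], TCP at [0.247, 0.574, 0.241] pointing down, gripper open.
Joint ranges: [-179.83, 179.83], [-69.29, 118.12], [-61.27, 80.66], [-181.25, 117.63], [-171.15, -9.14], [-177.46, 177.46]. Speed limits (degrees/s): [159.86, 159.86, 180, 180, 180, 180].

### API

Orientations are given as a 3x3 rotation matrix whose columns are the frame's x, y, z axes.
In Python, from station import * gives the robot as it stands.
- The arm moves only by the tool move_arm, never from a script. Its argument "targets" is text: rows parted by semicolons, each of 4 numbers parted by spaces: the shift along the world's x, y, z in units of 25 mm (1.0 is 25 mm), then the turn about the world's z in units of 5 degrees (1.0 is 5 degrees). In form: tx ty tz spin; .... A call has 1 to 10 rows; each row shifts and turns the commanded pose from where the row before left it; what a row does not reach is not made up. A row lasts 1/12 s, in which the tool goes at most 41.7 mm and 7.16 degrees, less where a joint would pass 70% of its speed; a pose out of reach is approached as far as the arm can. A call is refused whole if a number of a shift passes 1 or a number of a turn 1, either way. A call with a gripper value outside its range is refused whole. "gripper" is the finger opening in mm, from 0 to 87, set as the call begins (left out, the last holds). The fingers move at their own pace and stop on an object; the grip force is fixed at half the most. Time passes only in rows, so rows that do not move let the fingers close. It gives the time, the measured TCP pose, the force, the opening and the grip force at its end, in the units of the state.
- sense(): the state, without advancing time (a new reading comes with each control period).
- capture(name): name is "scene" or "side" or "wrist"; returns a dict with "image" (480x640x3 uint8, blue, green, red), "fx", "fy", "cx", "cy" (pixels), "world_from_camera" (4x4, takes a point from camera to world coordinates); the wrist camera has in their place "hand_eye" (4x4, takes a point from camera to tool coordinates, whose origin is the TCP and whose axes are the flange's). Camera axes: x right, y up, looking along -z (the intrinsics and any distortion apply to the point x, -y, -z); pixel columns grow to the right and rows downward; lengths in m; the calibration is good to about 2 mm. The wrist camera is an equidistant fisheye: a pixel r from the principal point sees the ray r / f radians off the axis. A picture is of the moment at which its call begins: read the wrist's pose just before it. There is no depth.
- finish_job(): hands the job in; it is judged then, once.
The state is a dict: "time_s": time; "joints": joint angles; "joint_velocities": joint speeds; "effort": joint torques, N m; "tcp_pos": TCP position; "ee_rot": TCP orientation; "wrist_force": force on the tool from outside, world axes, zero at the start; "moment": the same for the moment, N m; "gripper_width": opening from 0.0 (shut) to 1.0 (fully open); "gripper_force": force on a finger pad.
Only numpy, scipy, OpenCV 4.12 (cv2) and the standard library are available. Lean on these libraries where they do the work, as an engineer would, in place of code of your own. Each camera call takes 0.05 s, during which the arm holds its last target. There are 200 camera calls.

## Working session

There is one attempt and no reset: what is moved stays moved. The work goes in short steps, Python scripts to look and compute and a tool call to move; the robot and the scene stay as the last step left them, time stands still between calls to the robot, and variables do not carry over. Pictures are saved under pics/ and viewed, at most 10 in all, crops included, and the job is handed in when it is done.

Besides the shell and the picture viewer there is one more tool, called in YAML: its name, and indented under it one key for each argument. move_arm: Moves the arm, as the interface text tells. Its arguments: {"type":"object","properties":{"targets":{"type":"string"},"gripper":{"type":"number"}},"required":["targets"]}

```bash
mkdir -p pics
python3 - <<'E'
from station import *
import cv2,pickle
s=sense();print(s)
d={}
for n in("scene","side","wrist"):
    c=capture(n);d[n]=c;cv2.imwrite(f"pics/{n}0.png",c["image"])
    print(n,{k:v for k,v in c.items() if k!="image"})
pickle.dump((s,d),open("d0.pkl","wb"))
E
```

```text
{'time_s': 0.0, 'joints': array([ 8.15648550e+01,  2.20909746e+01,  3.81427870e-01, -2.77809709e-02,
       -6.84118009e+01, -1.48164262e+01]), 'joint_velocities': array([0.0970512 , 0.07070691, 0.00047635, 0.07843407, 0.05792531,
       0.09453569]), 'effort': array([ 2.90167027e-04, -3.90660417e+01,  1.87409198e+01,  4.21982646e+00,
        1.10319606e-02, -1.86077118e-04]), 'tcp_pos': array([0.24649829, 0.57373826, 0.2401717 ]), 'ee_rot': array([[ 9.18709795e-01, -3.94932576e-01, -7.56650369e-04],
       [-3.94933287e-01, -9.18707561e-01, -2.02882808e-03],
       [ 1.06109885e-04,  2.16273065e-03, -9.99997656e-01]]), 'wrist_force': array([0.03257407, 0.01831886, 0.48290056]), 'moment': array([-0.0308356 , -0.01863663, -0.03975436]), 'gripper_force': 0.0, 'gripper_width': 0.9987502685900788}
scene {'fx': 610.6066854660511, 'fy': 610.6066854660511, 'cx': 324.3069269157288, 'cy': 242.89563071714252, 'world_from_camera': array([[ 0.48499478, -0.6819481 ,  0.54747315,  1.34392803],
       [ 0.87435397,  0.39021757, -0.28850543, -0.4338387 ],
       [-0.01688792,  0.61860895,  0.7855175
[... 218 characters left out ...]
.85688784,  0.37479552, -0.35393721,  0.11150149],
       [-0.51545896,  0.61398272, -0.59776858, -0.67938604],
       [-0.00672965,  0.69466074,  0.71930604,  0.87811581],
       [ 0.        ,  0.        ,  0.        ,  1.        ]])}
wrist {'fx': 371.64829954431775, 'fy': 371.64829954431775, 'cx': 311.41429439975695, 'cy': 242.44119558750288, 'hand_eye': array([[-1.06152201e-05,  9.64522645e-01,  2.64000128e-01,
         7.14695949e-02],
       [ 9.99999985e-01, -3.60834018e-05,  1.72039606e-04,
         5.39942930e-05],
       [ 1.75462119e-04,  2.64000126e-01, -9.64522629e-01,
        -1.43310406e-01],
       [ 0.00000000e+00,  0.00000000e+00,  0.00000000e+00,
         1.00000000e+00]])}
```

View pics/scene0.png

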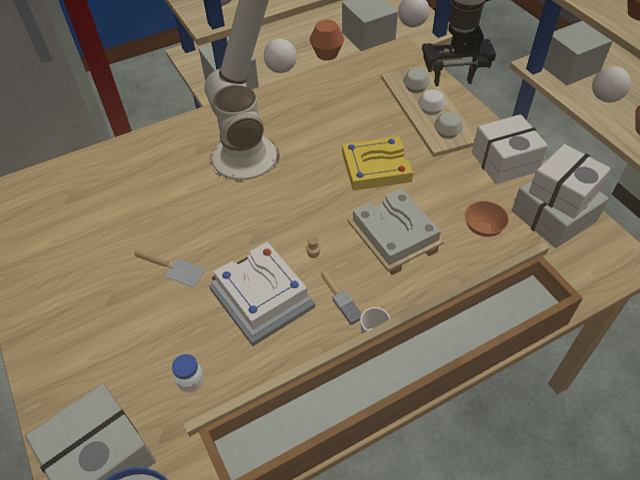

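View pics/side0.png

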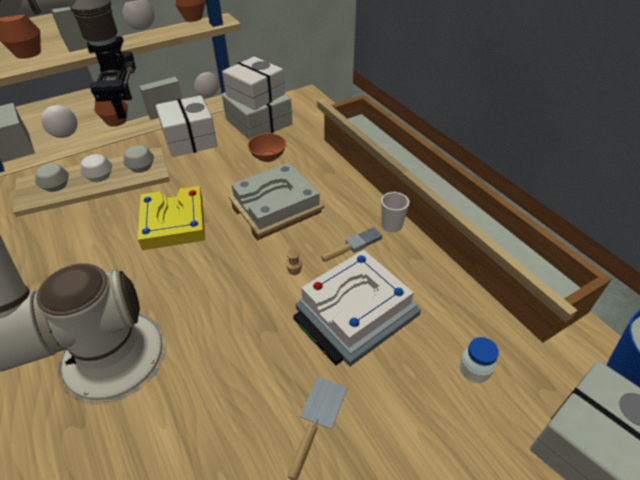

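The white mould shows the red key at scene (267,252) and side (318,286). Its blue keys are at scene (309,285), (253,309), (227,275) and side (361,259), (398,291), (354,322). Next I refine these centroids.

```bash
cat > h.py <<'E'
import numpy as np,cv2
def onplane(c,uv,z):
    T=c["world_from_camera"];d=T[:3,:3]@np.array([(uv[0]-c["cx"])/c["fx"],-(uv[1]-c["cy"])/c["fy"],-1])
    o=T[:3,3];return (o+d*(z-o[2])/d[2])
E
python3 - <<'E'
import pickle
from h import *
s,d=pickle.load(open("d0.pkl","rb"))
P={"scene":[(267,252),(309,285),(253,309),(227,275)],"side":[(318,286),(361,259),(398,291),(354,322)]}
L=np.array([[-60,60],[65,60],[65,-60],[-60,-60]])/1e3
allQ=[]
for n in P:
    c=d[n];im=c["image"].astype(int);Q=[]
    for i,(u,v) in enumerate(P[n]):
        w=im[v-8:v+9,u-8:u+9];b,g,r=w[...,0],w[...,1],w[...,2]
        m=(r-np.maximum(b,g)>50) if i==0 else (b-r>50)
        m=cv2.morphologyEx(m.astype(np.uint8),cv2.MORPH_OPEN,np.ones((4,4)))
        y,x=np.nonzero(m);uv=(x.mean()+u-8,y.mean()+v-8)
        Q.append(onplane(c,uv,.0845)[:2])
        print(n,i,np.round(uv,1),len(x),np.round(Q[-1],4))
    Q=np.array(Q);allQ.append(Q)
Q=(allQ[0]+allQ[1])/2
a=L-L.mean(0);b=Q-Q.mean(0)
th=np.arctan2((a[:,0]*b[:,1]-a[:,1]*b[:,0]).sum(),(a*b).sum())
R=np.array([[np.cos(th),-np.sin(th)],[np.sin(th),np.cos(th)]])
F=a@R.T+Q.mean(0)
print(np.degrees(th),F,Q-F)
for n in P:
    c=d[n];u,v=P[n][0]
    cv2.imwrite(f"pics/{n}c.png",cv2.resize(c["image"][v-60:v+100,u-100:u+100],None,fx=4,fy=4)[:600])
E
```

```text
scene 0 [267.5 252.5] 32 [ 0.4379 -0.1208]
scene 1 [nan nan] 0 [nan nan]
scene 2 [254.5 309.5] 31 [ 0.5763 -0.2219]
scene 3 [227.5 274.5] 16 [ 0.4505 -0.2372]
side 0 [318. 286.] 45 [ 0.4306 -0.1255]
side 1 [362.  259.5] 38 [ 0.5546 -0.1114]
side 2 [399. 292.] 47 [ 0.569  -0.2288]
side 3 [354.7 322.6] 55 [ 0.4455 -0.2445]
nan [[nan nan]
 [nan nan]
 [nan nan]
 [nan nan]] [[nan nan]
 [nan nan]
 [nan nan]
 [nan nan]]<stdin>:13: RuntimeWarning: Mean of empty slice.
  ret = ret.dtype.type(ret / rcount)
```

move_arm:
  targets: "0.3 -0.9 0 -0.4;0.3 -1 0 -0.4;0.35 -1 0 -0.4;0.35 -1 0 -0.4;0.35 -1 0 -0.4;0.35 -1 0 -0.4;0.35 -1 0 -0.4;0.35 -1 0 -0.4;0.35 -1 0 -0.4;0.35 -1 0 -0.4"
  gripper: 0

```text
time_s: 0.98
tcp_pos: [0.3318, 0.3253, 0.2411]
ee_rot: [[0.727, -0.686, -0.0], [-0.686, -0.727, -0.0], [-0.0, 0.0, -1.0]]
wrist_force: [0.2, -0.3, 1.1]
gripper_width: 0.325
gripper_force: 0.0
```

move_arm:
  targets: "0.35 -1 0 -0.4;0.35 -1 0 -0.4;0.35 -1 0 -0.4;0.35 -1 0 -0.4;0.35 -1 0 -0.4;0.35 -1 0 -0.4;0.35 -1 0 -0.4;0.35 -1 0 -0.4;0.35 -1 0 -0.4;0.35 -1 0 -0.4"

```text
time_s: 1.82
tcp_pos: [0.4192, 0.0754, 0.2412]
ee_rot: [[0.449, -0.894, -0.0], [-0.894, -0.449, 0.0], [-0.0, 0.0, -1.0]]
wrist_force: [-0.1, 0.3, -0.4]
gripper_width: 0.005
gripper_force: 0.0
```

move_arm:
  targets: "0.35 -1 0 -0.4;0.35 -1 0 -0.4;0.35 -1 0 -0.4;0.35 -1 0 -0.4;0.35 -1 0 -0.4;0.35 -1 0 -0.4;0.35 -1 0 -0.4;0.35 -1 0 -0.4;0.3 -0.7 0 -0.4;0 0 0 -0.4"

```text
time_s: 2.65
tcp_pos: [0.4975, -0.1433, 0.2406]
ee_rot: [[0.112, -0.994, -0.001], [-0.994, -0.112, -0.001], [0.001, 0.001, -1.0]]
wrist_force: [0.9, 0.4, -0.5]
gripper_width: 0.004
gripper_force: 0.0
```

Run:
```python
from station import *
import cv2,pickle
s=sense();c=capture("wrist");print(s["tcp_pos"],s["ee_rot"],s["joints"],s["wrist_force"],s["gripper_width"])
pickle.dump((s,c),open("d1.pkl","wb"))
cv2.imwrite("pics/w1.png",c["image"])
```

```text
[ 0.49752155 -0.14334163  0.24057871] [[ 1.12436840e-01 -9.93658614e-01 -7.18354709e-04]
 [-9.93658737e-01 -1.12436416e-01 -6.05216166e-04]
 [ 5.20609028e-04  7.81848026e-04 -9.99999559e-01]] [ 1.92429862e+00  1.16273003e+01 -1.44868766e+01  3.70442003e-02
 -6.39281276e+01  4.51520531e+00] [ 0.89202966  0.36121085 -0.54523499] 0.004156793473435332
```

View pics/w1.png

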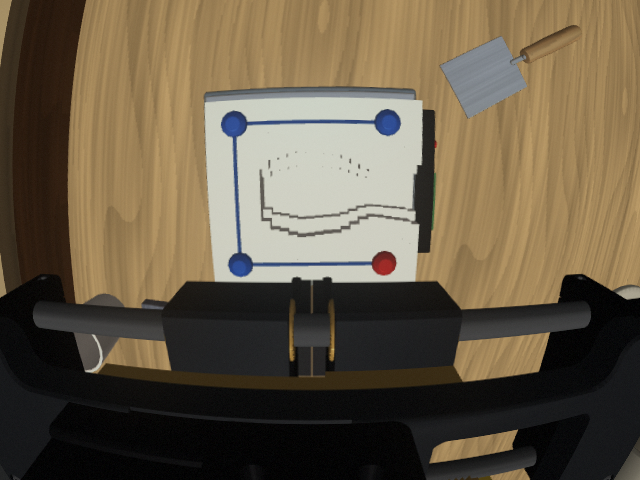

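All four keys are visible: red at (384,263), then blue at (240,265), (234,124) and (387,122). I'll refine them with the fisheye model.

```bash
cat >> h.py <<'E'
L=np.array([[-60,60],[65,60],[65,-60],[-60,-60]])/1e3
def wplane(s,c,uv,z):
    p=np.array([uv[0]-c["cx"],uv[1]-c["cy"]]);r=np.hypot(*p);t=r/c["fx"]
    d=np.array([np.sin(t)*p[0]/r,-np.sin(t)*p[1]/r,-np.cos(t)])
    H=c["hand_eye"];R=s["ee_rot"];d=R@H[:3,:3]@d;o=s["tcp_pos"]+R@H[:3,3]
    return o+d*(z-o[2])/d[2]
def fit(Q):
    a=L-L.mean(0);b=Q-Q.mean(0)
    th=np.arctan2((a[:,0]*b[:,1]-a[:,1]*b[:,0]).sum(),(a*b).sum())
    R=np.array([[np.cos(th),-np.sin(th)],[np.sin(th),np.cos(th)]])
    return np.degrees(th),a@R.T+Q.mean(0)
def blobs(im,P,h,t=40):
    im=im.astype(int);o=[]
    for i,(u,v) in enumerate(P):
        w=im[v-h:v+h+1,u-h:u+h+1];b,g,r=w[...,0],w[...,1],w[...,2]
        m=(r-np.maximum(b,g)>t) if i==0 else (b-r>t)
        k=5 if h>12 else 3
        m=cv2.morphologyEx(m.astype(np.uint8),cv2.MORPH_OPEN,np.ones((k,k)))
        y,x=np.nonzero(m);o.append((x.mean()+u-h,y.mean()+v-h,len(x)))
    return np.array(o)
E
python3 - <<'E'
import pickle
from h import *
np.set_printoptions(precision=4,suppress=True)
s,c=pickle.load(open("d1.pkl","rb"))
B=blobs(c["image"],[(384,263),(240,265),(234,124),(387,122)],18);print(B)
Q=np.array([wplane(s,c,b[:2],.0835)[:2] for b in B]);th,F=fit(Q);print("wrist",th,F,Q-F)
s0,d=pickle.load(open("d0.pkl","rb"))
P={"scene":[(267,252),(309,285),(253,309),(227,275)],"side":[(318,286),(361,259),(398,291),(354,322)]}
for n in P:
    B=blobs(d[n]["image"],P[n],8);Q=np.array([onplane(d[n],b[:2],.0845)[:2] for b in B]);th,F=fit(Q);print(n,th,B[:,2],F,Q-F)
E
```

```text
[[383.8492 263.4849 431.    ]
 [239.8227 265.2118 406.    ]
 [233.4527 124.0494 486.    ]
 [387.2725 122.3667 499.    ]]
wrist 7.073832143147251 [[ 0.431  -0.1211]
 [ 0.5551 -0.1057]
 [ 0.5699 -0.2248]
 [ 0.4458 -0.2402]] [[ 0.0004 -0.0004]
 [-0.0002 -0.0003]
 [-0.0005  0.0003]
 [ 0.0004  0.0004]]
scene nan [38.  0. 37. 32.] [[nan nan]
 [nan nan]
 [nan nan]
 [nan nan]] [[nan nan]
 [nan nan]
 [nan nan]
 [nan nan]]
side 7.115109116708678 [50. 41. 56. 63.] [[ 0.4303 -0.1225]
 [ 0.5543 -0.1071]
 [ 0.5692 -0.2261]
 [ 0.4452 -0.2416]] [[ 0.0004 -0.0001]
 [-0.0002 -0.0007]
 [-0.0008  0.0007]
 [ 0.0005  0.0001]]h.py:23: RuntimeWarning: Mean of empty slice.
  y,x=np.nonzero(m);o.append((x.mean()+u-h,y.mean()+v-h,len(x)))
  ret = ret.dtype.type(ret / rcount)
```

move_arm:
  targets: "-0.7 0.2 -0.4 0;-0.7 0.2 -0.6 0;-0.7 0.2 -0.8 0;-0.5 0.2 -0.8 0;-0.08 0.06 -0.8 0;0 0 -0.7 0;0 0 -0.5 0;0 0 -0.3 0;0 0 -0.1 0;0 0 0 0"

```text
time_s: 3.53
tcp_pos: [0.4296, -0.1191, 0.116]
ee_rot: [[0.118, -0.993, -0.001], [-0.993, -0.118, -0.0], [-0.0, 0.001, -1.0]]
wrist_force: [0.9, 1.0, 0.7]
gripper_width: 0.011
gripper_force: 0.0
```

Run:
```python
from station import *
import cv2
s=sense();print(s["tcp_pos"],s["wrist_force"])
c=capture("wrist");s=sense();print(s["tcp_pos"],s["wrist_force"],s["time_s"])
cv2.imwrite("pics/w2.png",c["image"])
```

```text
[ 0.42955814 -0.11910486  0.11599693] [0.90278869 0.98783695 0.67218052]
[ 0.4300443  -0.11916822  0.11656179] [ 0.57541258 -0.26662071  0.49433525] 3.5833
```

View pics/w2.png

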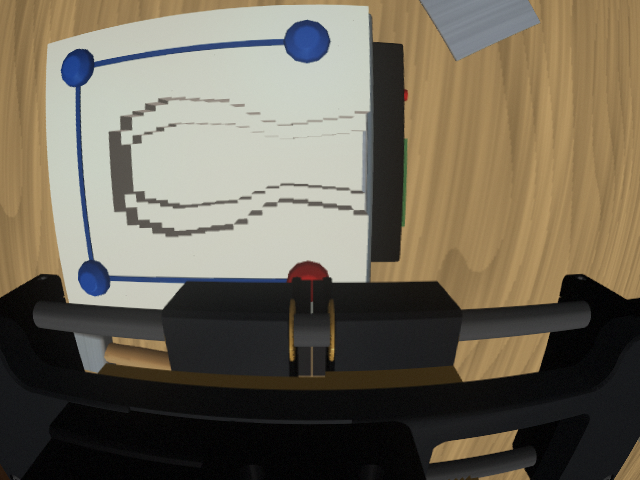

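The closed fingers are over the red key, which shows at (308,275) against the finger centre line at about column 312. I'll centre and descend.

move_arm:
  targets: "0.03 -0.1 -0.1 0;0 0 -0.12 0;0 0 -0.06 0;0 0 0 0"

```text
time_s: 3.92
tcp_pos: [0.4303, -0.1218, 0.1091]
ee_rot: [[0.117, -0.993, -0.0], [-0.993, -0.117, 0.0], [-0.0, 0.0, -1.0]]
wrist_force: [-0.2, 0.4, -0.4]
gripper_width: 0.006
gripper_force: 0.0
```

```bash
cat > f.py <<'E'
from station import *
import numpy as np,sys
n=int(sys.argv[1]) if len(sys.argv)>1 else 8
S=[]
for i in range(n):
    capture("side");s=sense();S.append(np.r_[s["tcp_pos"]*1e3,s["wrist_force"],s["effort"][:3]])
S=np.array(S);print(S.mean(0).round(2),S.std(0).round(2),s["time_s"])
E
python3 f.py
```

```text
[ 4.3049e+02 -1.2178e+02  1.0934e+02  1.6000e-01 -1.0000e-01  6.0000e-02
 -1.0000e-02 -2.6400e+01  1.3570e+01] [0.05 0.03 0.04 0.39 0.58 0.46 0.   0.03 0.02] 4.3167
```

move_arm:
  targets: "0 0 -0.04 0;0 0 -0.04 0;0 0 0 0"

```text
time_s: 4.57
tcp_pos: [0.4304, -0.1218, 0.1071]
ee_rot: [[0.118, -0.993, -0.0], [-0.993, -0.118, -0.0], [-0.0, 0.0, -1.0]]
wrist_force: [0.4, -0.2, 0.2]
gripper_width: 0.011
gripper_force: 0.4
```

```bash
python3 f.py 6
```

```text
[ 4.3040e+02 -1.2177e+02  1.0720e+02 -2.6000e-01 -2.0000e-02 -3.0000e-02
  0.0000e+00 -2.6500e+01  1.3500e+01] [0.01 0.01 0.02 0.52 0.21 0.24 0.   0.02 0.02] 4.8667
```

move_arm:
  targets: "0 0 -0.02 0;0 0 0 0"

```text
time_s: 5.03
tcp_pos: [0.4305, -0.1217, 0.1068]
ee_rot: [[0.118, -0.993, 0.0], [-0.993, -0.118, -0.0], [0.0, -0.0, -1.0]]
wrist_force: [-0.1, 0.0, 1.6]
gripper_width: 0.007
gripper_force: 0.5
```

```bash
python3 f.py 6
```

```text
[ 4.3048e+02 -1.2177e+02  1.0682e+02 -3.5000e-01 -1.0000e-02  1.2600e+00
 -2.0000e-02 -2.6110e+01  1.3340e+01] [0.02 0.   0.01 0.19 0.33 0.38 0.01 0.01 0.01] 5.3333
```

move_arm:
  targets: "0 0 0.08 0;0.4 0.05 0 0;0.4 0.05 0 0;0.4 0.05 0 0;0.2 0.025 -0.13 0;0.2 0.025 -0.13 0;0.4 0.05 0 0;0.4 0.05 0 0;0.4 0.05 0 0;0.4 0.05 0 0"

```text
time_s: 6.17
tcp_pos: [0.5117, -0.1116, 0.1022]
ee_rot: [[0.118, -0.993, 0.0], [-0.993, -0.118, -0.0], [0.0, -0.0, -1.0]]
wrist_force: [0.1, 0.7, 0.7]
gripper_width: 0.003
gripper_force: 0.0
```

move_arm:
  targets: "0.35 0.043 0 0;0.1 0.012 0.14 0;0.05 0.007 0.12 0;0.4 0.05 0 0;0.4 0.05 0 0;0.4 0.05 0 0;0.064 0.004 0 0;0 0 0 0"

```text
time_s: 6.83
tcp_pos: [0.5553, -0.1062, 0.1085]
ee_rot: [[0.118, -0.993, -0.0], [-0.993, -0.118, 0.0], [-0.0, 0.0, -1.0]]
wrist_force: [-0.4, 0.2, 0.4]
gripper_width: 0.008
gripper_force: 0.0
```

```bash
python3 f.py 6
```

```text
[ 5.5415e+02 -1.0638e+02  1.0854e+02 -4.2000e-01 -1.5000e-01 -1.2000e-01
  4.0000e-02 -3.6660e+01  1.5190e+01] [0.18 0.04 0.14 0.32 0.34 0.36 0.02 0.02 0.13] 7.1333
```

Now over key 2 (target .5547, -.1064).

move_arm:
  targets: "0.02 0 -0.04 0;0 0 -0.03 0;0 0 0 0"

```text
time_s: 7.38
tcp_pos: [0.555, -0.1064, 0.107]
ee_rot: [[0.118, -0.993, 0.0], [-0.993, -0.118, -0.0], [0.0, -0.0, -1.0]]
wrist_force: [0.0, -0.4, -0.0]
gripper_width: 0.008
gripper_force: 0.4
```

```bash
python3 f.py 6
```

```text
[ 5.5501e+02 -1.0639e+02  1.0708e+02 -5.9000e-01  4.8000e-01  4.7000e-01
  3.0000e-02 -3.6470e+01  1.4890e+01] [0.01 0.01 0.02 0.21 0.35 0.36 0.02 0.03 0.03] 7.6833
```

move_arm:
  targets: "0 0 -0.015 0;0 0 0 0"

```text
time_s: 7.85
tcp_pos: [0.555, -0.1064, 0.1067]
ee_rot: [[0.118, -0.993, -0.0], [-0.993, -0.118, -0.0], [0.0, 0.0, -1.0]]
wrist_force: [-0.3, 0.6, 2.0]
gripper_width: 0.006
gripper_force: 0.6
```

```bash
python3 f.py 6
```

```text
[ 5.5502e+02 -1.0639e+02  1.0666e+02 -6.4000e-01 -3.0000e-01  1.2100e+00
  8.0000e-02 -3.6250e+01  1.4860e+01] [0.   0.01 0.01 0.64 0.51 0.24 0.02 0.01 0.01] 8.15
```

move_arm:
  targets: "0 0 0.08 0;0.049 -0.4 0 0;0.049 -0.4 0 0;0.049 -0.4 0 0;0.025 -0.2 -0.13 0;0.025 -0.2 -0.13 0;0.049 -0.4 0 0;0.049 -0.4 0 0;0.049 -0.4 0 0;0.049 -0.4 0 0"

```text
time_s: 8.98
tcp_pos: [0.5651, -0.1875, 0.1022]
ee_rot: [[0.117, -0.993, 0.0], [-0.993, -0.117, -0.0], [0.0, -0.0, -1.0]]
wrist_force: [-0.1, -0.2, 0.9]
gripper_width: 0.004
gripper_force: 0.0
```

move_arm:
  targets: "0.035 -0.28 0 0;0.012 -0.1 0.14 0;0.006 -0.05 0.12 0;0.049 -0.4 0 0;0.049 -0.4 0 0;0.04 -0.334 0 0;0 0 0 0;0 0 0 0"

```text
time_s: 9.65
tcp_pos: [0.5695, -0.2261, 0.1084]
ee_rot: [[0.116, -0.993, -0.0], [-0.993, -0.116, 0.0], [-0.0, 0.0, -1.0]]
wrist_force: [0.5, 0.6, -0.1]
gripper_width: 0.005
gripper_force: 0.0
```

```bash
python3 f.py 4
```

```text
[ 5.6948e+02 -2.2539e+02  1.0845e+02  4.0000e-02  1.3000e-01  6.0000e-02
 -1.9000e-01 -4.0840e+01  1.5800e+01] [0.05 0.19 0.08 0.56 0.46 0.31 0.05 0.02 0.04] 9.85
```

move_arm:
  targets: "0 0 -0.04 0;0 0 -0.03 0;0 0 -0.01 0;0 0 0 0"

```text
time_s: 10.18
tcp_pos: [0.5697, -0.2252, 0.1067]
ee_rot: [[0.118, -0.993, 0.0], [-0.993, -0.118, 0.0], [-0.0, -0.0, -1.0]]
wrist_force: [-0.2, 1.8, 1.5]
gripper_width: 0.005
gripper_force: 0.6
```

```bash
python3 f.py 6
```

```text
[ 5.6973e+02 -2.2532e+02  1.0675e+02  2.0000e-02  1.0500e+00  7.6000e-01
 -4.9000e-01 -4.0250e+01  1.5430e+01] [0.01 0.06 0.02 0.57 0.49 0.19 0.01 0.01 0.02] 10.4833
```

move_arm:
  targets: "0 0 -0.01 0;0 0 0 0"

```text
time_s: 10.65
tcp_pos: [0.5697, -0.2254, 0.1064]
ee_rot: [[0.118, -0.993, 0.0], [-0.993, -0.118, 0.0], [-0.0, -0.0, -1.0]]
wrist_force: [1.3, 2.0, 1.6]
gripper_width: 0.005
gripper_force: 0.8
```

```bash
python3 f.py 4
```

```text
[ 5.6974e+02 -2.2543e+02  1.0644e+02 -2.0000e-01  1.1300e+00  1.0300e+00
 -7.5000e-01 -4.0050e+01  1.5260e+01] [0.01 0.02 0.02 0.23 0.19 0.19 0.02 0.   0.01] 10.85
```

move_arm:
  targets: "0 0 0.09 0;-0.4 -0.05 0 0;-0.4 -0.05 0 0;-0.4 -0.05 0 0;-0.2 -0.025 -0.13 0;-0.2 -0.025 -0.13 0;-0.4 -0.05 0 0;-0.4 -0.05 0 0;-0.4 -0.05 0 0;-0.4 -0.05 0 0"

```text
time_s: 11.68
tcp_pos: [0.4885, -0.2356, 0.1022]
ee_rot: [[0.117, -0.993, -0.0], [-0.993, -0.117, -0.0], [0.0, 0.0, -1.0]]
wrist_force: [-0.1, 0.2, 0.6]
gripper_width: 0.004
gripper_force: 0.0
```

move_arm:
  targets: "-0.35 -0.043 0 0;-0.1 -0.012 0.14 0;-0.05 -0.007 0.12 0;-0.4 -0.05 0 0;-0.4 -0.05 0 0;-0.4 -0.05 0 0;-0.068 -0.008 0 0;0 0 0 0;0 0 0 0"

```text
time_s: 12.43
tcp_pos: [0.4455, -0.2411, 0.1088]
ee_rot: [[0.118, -0.993, 0.001], [-0.993, -0.118, -0.0], [0.0, -0.0, -1.0]]
wrist_force: [0.2, -0.4, 0.8]
gripper_width: 0.004
gripper_force: 0.0
```

```bash
python3 f.py 4
```

```text
[ 4.4587e+02 -2.4101e+02  1.0866e+02  3.1000e-01 -2.4000e-01 -1.0000e-01
 -6.0000e-02 -3.1930e+01  1.4220e+01] [0.04 0.05 0.07 0.3  0.31 0.47 0.02 0.03 0.06] 12.6333
```

move_arm:
  targets: "0 0 -0.04 0;0 0 -0.03 0;0 0 -0.01 0;0 0 0 0"

```text
time_s: 12.97
tcp_pos: [0.4457, -0.241, 0.1067]
ee_rot: [[0.118, -0.993, 0.0], [-0.993, -0.118, -0.0], [0.0, -0.0, -1.0]]
wrist_force: [0.1, 0.7, 0.9]
gripper_width: 0.004
gripper_force: 0.6
```

```bash
python3 f.py 6
```

```text
[ 4.4572e+02 -2.4097e+02  1.0676e+02  4.2000e-01  8.4000e-01  1.0200e+00
 -3.6000e-01 -3.1250e+01  1.3640e+01] [0.01 0.01 0.03 0.5  0.45 0.38 0.06 0.02 0.06] 13.2667
```

Key 4 is touched at about 1 N. Lifting straight up and clear, then checking.

move_arm:
  targets: "0 0 0.1 0;0 0 0.3 0;0 0 0.6 0;0 0 0.8 0;0 0 0.8 0;0 0 0.8 0;0 0 0.8 0;0 0 0.6 0;0 0 0.3 0;0 0 0 0"

```text
time_s: 14.1
tcp_pos: [0.4461, -0.2413, 0.2362]
ee_rot: [[0.118, -0.993, 0.004], [-0.993, -0.118, -0.001], [0.002, -0.004, -1.0]]
wrist_force: [1.0, 0.6, 0.1]
gripper_width: 0.007
gripper_force: 0.0
```

move_arm:
  targets: "-0.2 0.5 0 0;-0.2 0.9 0 0;-0.2 0.9 0 0;-0.2 0.9 0 0;-0.2 0.9 0 0;-0.2 0.9 0 0;0 0.5 0 0;0 0.2 0 0;0 0 0 0;0 0 0 0"

```text
time_s: 14.93
tcp_pos: [0.415, -0.0984, 0.2335]
ee_rot: [[0.118, -0.993, -0.001], [-0.993, -0.118, -0.0], [-0.0, 0.001, -1.0]]
wrist_force: [-0.5, 0.4, -0.0]
gripper_width: 0.006
gripper_force: 0.0
```

Run:
```python
from station import *
from h import *
np.set_printoptions(precision=4,suppress=True)
s=sense();print(s["tcp_pos"],s["time_s"])
c=capture("side");cv2.imwrite("pics/side1.png",c["image"])
B=blobs(c["image"],[(318,286),(361,259),(398,291),(354,322)],8);Q=np.array([onplane(c,b[:2],.0845)[:2] for b in B]);print(fit(Q),B)
```

```text
[ 0.415  -0.0984  0.2335] 14.9333
(np.float64(7.192673567700005), array([[ 0.4301, -0.1226],
       [ 0.5542, -0.1069],
       [ 0.5692, -0.226 ],
       [ 0.4452, -0.2416]])) [[317.451  285.0588  51.    ]
 [360.6591 258.5909  44.    ]
 [397.8036 291.0179  56.    ]
 [353.9365 321.4603  63.    ]]
```

View pics/side1.png

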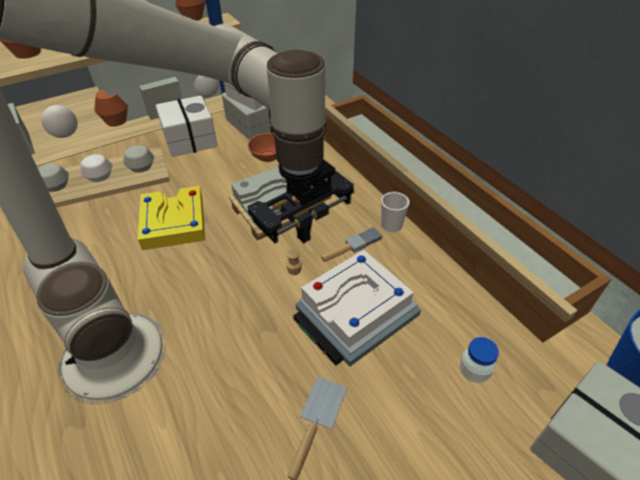

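The mould has not moved (red key still at (317,285)), everything else is undisturbed, and the hand is clear at z 0.23 m.

```bash
python3 -c "
from station import *
print(finish_job())"
```

```text
the job is handed in; nothing more can be done
None
```

I touched the four keys in order along the blue line at about 1 N each; the mould stayed in place (within about 0.2 mm on camera), the hand finished clear, and I handed the job in at about 15 s.

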